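# Square the vial rack against the fences and load it on the tray

## Robot

A 6-joint arm with a two-finger parallel gripper is mounted at the origin on a cart in front of the work surface, level with it; the furniture and walls round the work are solid. World frame = base frame: x ahead of the robot, y to its left, z up, the work surface at z = 0. Lengths are in mm, angles in rad, forces in N, time in s.
With the tool pointing down it reaches from about 275 to 1000 mm from the base axis. Payload 8.4 kg.
Tool frame: the origin (TCP) lies at the centre of the arm's flange, where the gripper is bolted on; the fingertips stand r.tip_extent ahead of it and the grasp point (between the pads) lies 155 mm ahead of it (r.tip_extent is the distance from the TCP to the fingertips, in mm); z points along the fingers, y is the direction in which the jaws open and shut (so a half turn about z gives the same grasp; the last joint's range is limited). The gripper opens to 85 mm and grips with 20 to 120 N. Pads are 22 mm wide; open, the fingers measure 114 mm over their backs; the gripper's body (76 mm by 85 mm) begins 54 mm behind the grasp point. The pads swing forward as they close: fully open they stand 13 mm farther back than shut.
Start: joints at [1.165, 0.353, 1.633, -0, 1.155, -0.002], TCP at [245.572, 574.738, 404.681] pointing down, gripper open.
Joint ranges: [-2.63, 2.63], [-0.92, 2.1], [0.06, 2.66], [-1.3, 4.44], [0, 2.69], [-3.02, 3.02]. Speed limits (rad/s): [2.22, 2.22, 2.79, 3.14, 3.14, 3.14].

## Interface

Orientations are given as [roll, pitch, yaw] about the fixed x, y, z axes, in that order (R = Rz(yaw) Ry(pitch) Rx(roll)).
In Python, from rig import sense, grab_frame, job, r gives the robot as it stands. The module is installed in compiled form; this text tells all that it offers.
- The arm moves only by the shell command python3 -m creep 'ROWS' [FORCE]. ROWS is JSON, a list of rows, each a list of 7 numbers: the turn, a rotation vector about the tool's x, y, z in rad, then the shift along the tool's x, y, z in mm, then the closure, from 0 (fully open) to 1 (shut). In form: [[wx, wy, wz, dx, dy, dz, fingers], ...]. A call has 1 to 10 rows; each row shifts and turns the pose as measured when the row begins, along the tool's axes as they then stand; what a row does not reach is not made up. A row lasts 1/12 s, in which the tool goes at most 41.7 mm and 7.16 degrees, less where a joint would pass 70% of its speed; a pose out of reach is approached as far as the arm can. A call with a gripper value outside its range is refused whole. The fingers move at their own pace and stop on an object; FORCE is the grip in N (left out, the last holds). Time passes only in rows, so rows that do not move let the fingers close. It gives the time, the measured TCP pose, the force and the opening at its end, in the units of the state.
- sense(): the state, without advancing time (a new reading comes with each control period).
- grab_frame(name): name is "side" or "top"; returns a dict with "color" (480x640x3 uint8, red, green, blue), "mtx" (3x3 intrinsics, pixels), "distortion" ([k1, k2, p1, p2, k3] as OpenCV has them; the pictures are not rectified), "T" (4x4, takes a point from camera to world coordinates). Camera axes: x right, y down, z forward; pixel columns grow to the right and rows downward; lengths in mm; the calibration is good to about 2 mm. A picture is of the moment at which its call begins. There is no depth.
- job.sign_off(): hands the job in, once; it reports no verdict.
The state is a dict: "clock": time; "qpos": joint angles; "qvel": joint speeds; "joint_efforts": joint torques, N m; "eef_pos": TCP position; "tcp_rot": TCP orientation; "contact_force": force on the tool from outside, world axes, zero at the start; "wrist_torque": the same for the moment, N m; "opening": opening from 0.0 (shut) to 1.0 (fully open).
Only numpy, scipy, OpenCV 4.12 (cv2) and the standard library are available. Lean on these libraries where they do the work, as an engineer would, in place of code of your own. Each camera call takes 0.05 s, during which the arm holds its last target.

## Task

The vial rack lies askew on the metal squaring plate. Slide it along the plate, without lifting it, until it is flush against both of its metal fences; then grasp it across its middle, lift it straight up and set it down on the grey loading tray, flat between the four corner angles, and let go. Do not drop it, and leave the tweezers, the small parts case and the folding hex keys where they are.

Things in the scene. Friction and masses are not known exactly. Their poses are not given: they have to be found in the camera images.
- vial_rack: Loose clear vial rack, 55 (x) x 170 (y) x 26 mm, 0.16-0.3 kg; five capped vials fixed in it rise to 37 mm. Origin: centre of its underside, z up. Long sides are open: floor at 0-4 mm, deck at 18-22 mm high; ends are closed walls 4-26 mm high. Starts flat on the squaring plate, 35-65 mm from its squared place, turned up to 0.32 rad either way. Grasp it across the 55 mm at mid-length.
- squaring_plate: Fixed dark steel plate 150 (x) x 240 (y) x 6 mm, left or right on the bench, yaw up to 0.15 rad; origin: centre of its underside. Two light metal fences, 8 mm thick, 18 mm high above it: far fence, inner face at x=+62 mm, in two pieces with a finger gap from y=-1 to +55 mm, its right piece reaching to y=-118 mm; side fence on its left (+y), inner face at y=+112 mm, from x=-3 to +62 mm.
- corner_seat (a point): Point on the top face of the squaring plate where the origin of the rack comes when the rack is flush against both fences (plate x = 34.5, y = 27, z = 6 mm); axes as the plate's; the finger gap is centred on it.
- loading_tray: Fixed grey tray, 95 (x) x 210 (y) mm, deck 10 mm above the bench, on the half of the bench without the plate, yaw up to 0.15 rad; origin: centre of its underside. Four black corner angles rise 10 mm above the deck, 5 mm thick, legs 25 mm along y and 20 mm along x; room between them 65 (x) x 180 (y) mm. Sides open between the corners.
- tray_seat (a point): Centre of the tray's deck, 10 mm above the bench: the origin of the rack comes here, with the rack's y along the tray's y (either way round); axes as the tray's.
- tweezers: Bystander: steel tweezers, 134 x 15 x 8 mm, loose, lying lengthwise away from the robot in the middle of the bench between plate and tray. Origin: centre of the underside.
- ferrule_case: Bystander: small clear parts case, 46 x 72 x 19 mm, loose, right of the tweezers in the middle of the bench. Origin: centre of the underside.
- hex_keys: Bystander: folding hex key set, 26 x 100 x 21 mm, loose, beyond the work at the far right. Origin: centre of the underside.

How it is judged:
By the outcome, as a careful person would: the job done as asked, in the order asked, and still so for the second after the job is handed in, with the robot touching nothing.
It also fails if it takes over 67 s, if anything falls off the work surface, if the arm or the gripper's body presses on something with over 40 N, if the wrist force passes 120 N, or if a joint passes its speed limit or range.

## Working session

There is one attempt and no reset: what is moved stays moved. The work goes in short steps, Python scripts to look and compute and a shell command to move; the robot and the scene stay as the last step left them, time stands still between calls to the robot, and variables do not carry over. Pictures are saved under pics/ and viewed, and the job is handed in when it is done.

```bash
mkdir -p pics; python3 - <<'E'
from rig import sense, grab_frame, job, r
import cv2
print(sense()); print(r.tip_extent)
for n in("top","side"):
    f=grab_frame(n); cv2.imwrite(f"pics/{n}0.png",f["color"][:,:,::-1]); print(n,f["mtx"],f["distortion"],f["T"].round(3) if hasattr(f["T"],'round') else f["T"])
E
```

```text
{'clock': 0.0, 'qpos': array([ 1.16459333e+00,  3.53644065e-01,  1.63413733e+00, -1.80331614e-05,
        1.15522446e+00, -2.39475128e-03]), 'qvel': array([-0.00125304, -0.0004744 , -0.00039616, -0.00087049, -0.00067322,
       -0.00040755]), 'joint_efforts': array([-2.49289456e-03, -6.05258203e+01, -3.42064834e+01, -2.32766024e-04,
        9.45091975e-03,  2.68724392e-06]), 'eef_pos': array([245.48121554, 574.51071381, 403.96270345]), 'tcp_rot': array([-3.14017941e+00,  1.31036602e-05,  2.73779171e+00]), 'contact_force': array([-0.00487832,  0.04781075,  0.98127144]), 'wrist_torque': array([ 0.0354441 , -0.04856899, -0.04051138]), 'opening': 0.9967469394114277}
173.4
top [[593.77362367   0.         315.00229548]
 [  0.         593.77362367 237.84925796]
 [  0.           0.           1.        ]] [-0.13570174  0.          0.          0.          0.        ] [[ 2.100000e-02 -9.970000e-01  8.000000e-02  4.667630e+02]
 [-1.000000e+00 -2.000000e-02  5.000000e-03 -5.538100e+01]
 [-4.000000e-03 -8.000000e-02 -9.970000e-01  1.323229e+03]
 [ 0.000000e+00  0.000000e+00  0.000000e+00  1.000000e+00]]
side [[615.93936574   0.         318.46318303]
 [  0.         615.93936574 240.48826124]
 [  0.           0.           1.        ]] [0.0282757 0.        0.        0.        0.       ] [[ 9.82000e-01 -1.12000e-01  1.50000e-01  3.65441e+02]
 [-1.87000e-01 -6.09000e-01  7.71000e-01 -9.69282e+02]
 [ 5.00000e-03 -7.85000e-01 -6.19000e-01  7.97611e+02]
 [ 0.00000e+00  0.00000e+00  0.00000e+00  1.00000e+00]]
```

View pics/top0.png

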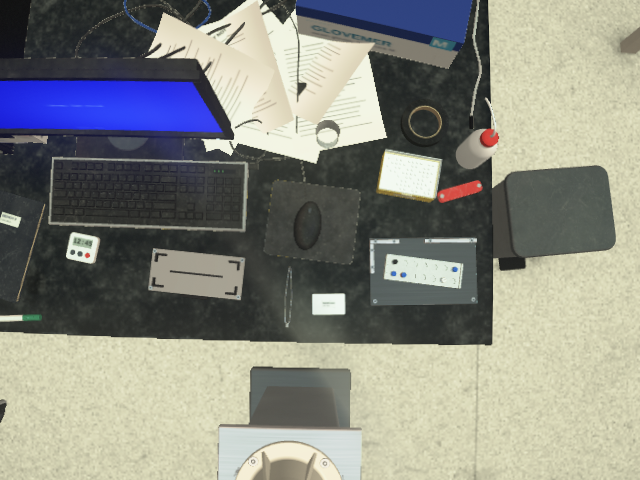

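View pics/side0.png

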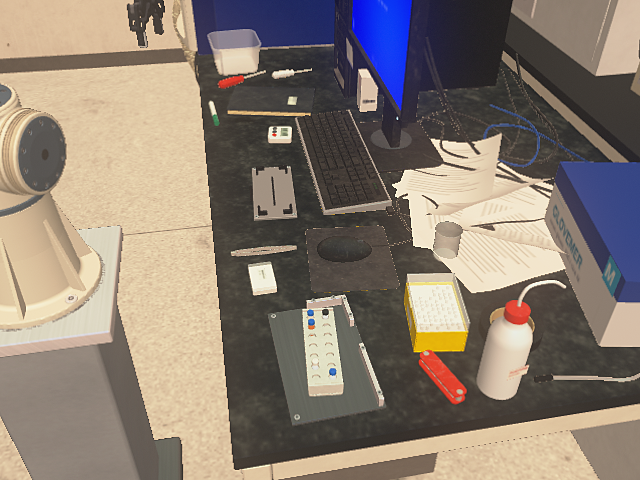

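The top view shows the plate on the right at about (423,271), with the rack askew on it at about (423,271) and the fences at the top and left. The tray is at about (196,274). I'll zoom in on both.

```bash
cat > h.py <<'E'
import numpy as np, cv2
from rig import grab_frame, sense
def px2w(f,pts,z):
    p=np.array(pts,float).reshape(-1,1,2)
    n=cv2.undistortPoints(p,f["mtx"],np.array(f["distortion"])).reshape(-1,2)
    T=np.array(f["T"]); d=np.c_[n,np.ones(len(n))]@T[:3,:3].T; o=T[:3,3]
    return o+d*((z-o[2])/d[:,2])[:,None]
def w2px(f,P):
    T=np.linalg.inv(np.array(f["T"]))
    P=np.array(P,float).reshape(-1,3)
    return cv2.projectPoints(P,cv2.Rodrigues(T[:3,:3])[0],T[:3,3],f["mtx"],np.array(f["distortion"]))[0].reshape(-1,2)
def crop(f,x0,y0,w,h,s,name):
    c=cv2.resize(f["color"][y0:y0+h,x0:x0+w,::-1],None,fx=s,fy=s,interpolation=cv2.INTER_CUBIC)
    cv2.imwrite("pics/"+name,c)
E
python3 - <<'E'
from h import *
f=grab_frame("top")
crop(f,360,225,130,90,6,"plate_t.png"); crop(f,140,240,115,65,6,"tray_t.png")
g=grab_frame("side"); crop(g,260,285,135,140,4,"plate_s.png")
E
```

```text
(no output)
```

View pics/plate_t.png

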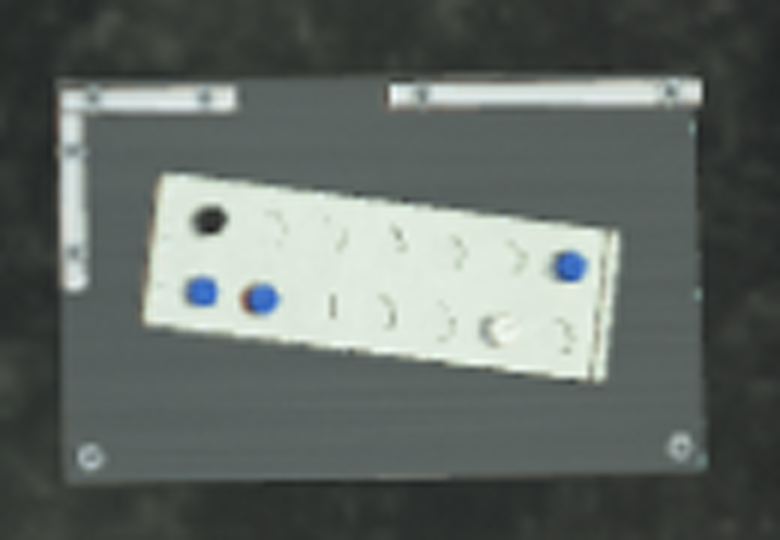

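View pics/tray_t.png

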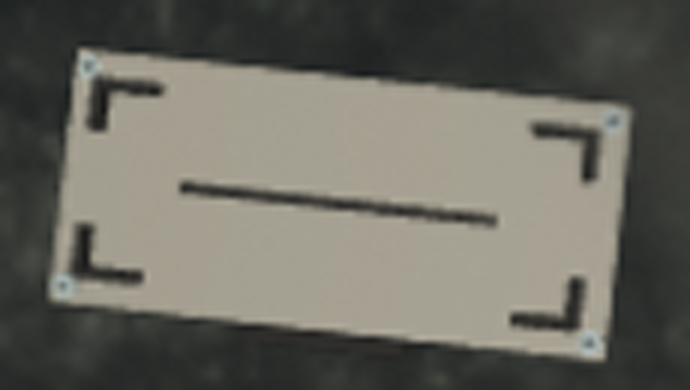

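View pics/plate_s.png

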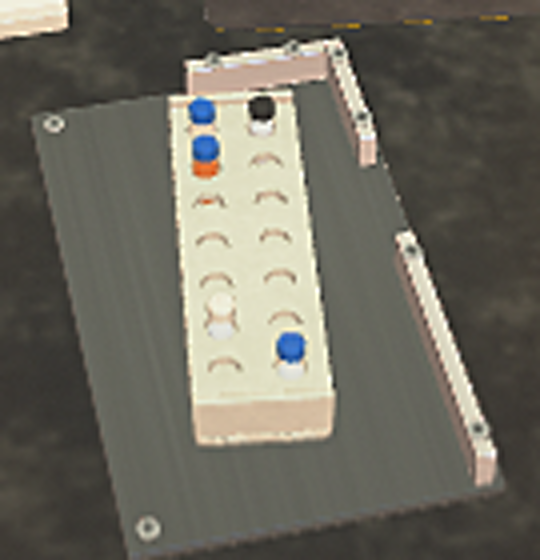

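```bash
cat > meas.py <<'E'
from h import *
def comps(f,mask):
    n,l,s,c=cv2.connectedComponentsWithStats(mask.astype(np.uint8)); return l,s
def rectw(f,m,z):
    c=max(cv2.findContours(m.astype(np.uint8),cv2.RETR_EXTERNAL,cv2.CHAIN_APPROX_NONE)[0],key=cv2.contourArea)
    w=px2w(f,c.reshape(-1,2),z)[:,:2].astype(np.float32)
    (cx,cy),(a,b),an=cv2.minAreaRect(w)
    return cx,cy,a,b,an,cv2.boxPoints(((cx,cy),(a,b),an))
E
python3 - <<'E'
from meas import *
f=grab_frame("top"); hsv=cv2.cvtColor(f["color"],cv2.COLOR_RGB2HSV)
print(hsv[250:290:8,365:485:10,2]); 
v=hsv[...,2]; m=(v>160); m[:225]=0;m[315:]=0;m[:,:360]=0;m[:,490:]=0
l,s=comps(f,m)
for i in range(1,len(s)):
    if s[i,4]>20:
        z=24
        q=rectw(f,l==i,z); print(s[i],np.round(q[:5],3)); print(q[5].round(1).tolist())
# tray
m=(v>120)&(hsv[...,1]<70); m[:235]=0;m[315:]=0;m[:,:135]=0;m[:,260:]=0
l,s=comps(f,m)
i=1+s[1:,4].argmax(); q=rectw(f,l==i,10); print("tray",s[i],np.round(q[:5],3)); print(q[5].round(1).tolist())
# plate
def c2p(p,x0,y0,k=6): return [(x0+(u+.5)/k-.5,y0+(w+.5)/k-.5) for u,w in p]
print(px2w(f,c2p([(66,482),(706,468),(90,457),(681,446)],360,225),6).round(1))
print("fence inner z24",px2w(f,c2p([(236,111),(390,107),(700,104),(87,112),(87,288)],360,225),24).round(1))
print("tray line",px2w(f,c2p([(183,187),(496,220)],140,240),10).round(1))
E
```

```text
[[ 45  97  98  98  99  99  99 100  98  98  97  93]
 [ 44  96 109 231 232 229 127  98  99  98  98  93]
 [ 61  96 195 233 233 232 232 228 223 211  98  94]
 [ 51  95 233 198 197 190 234 235 234 235  98 110]
 [ 55  97  98  99 111 233 233 235 231 228  97  97]]
[370 239  29  34 205] [ 535.345 -200.783   72.787   61.772    0.815]
[[498.5, -170.39999389648438], [499.3999938964844, -232.1999969482422], [572.2000122070312, -231.10000610351562], [571.2999877929688, -169.39999389648438]]
[431 238  46   5 160] [ 572.46  -354.773    8.872  100.959    1.165]
[[567.0, -304.3999938964844], [569.0999755859375, -405.29998779296875], [577.9000244140625, -405.20001220703125], [575.9000244140625, -304.20001220703125]]
[ 384  254   79   35 1921] [ 503.542 -287.746  171.086   56.322   84.001]
[[466.6000061035156, -369.8999938964844], [522.5999755859375, -375.79998779296875], [540.5, -205.60000610351562], [484.5, -199.6999969482422]]
tray [ 148  248   97   52 3604] [487.214 214.498 209.681  93.943  85.403]
[[432.0, 113.80000305175781], [525.5999755859375, 106.19999694824219], [542.4000244140625, 315.20001220703125], [448.79998779296875, 322.79998779296875]]
[[ 426.2 -174.4    6. ]
 [ 435.  -413.3    6. ]
 [ 435.5 -183.1    6. ]
 [ 443.  -403.8    6. ]]
fence inner z24 [[ 563.2 -233.3   24. ]
 [ 565.8 -290.1   24. ]
 [ 569.2 -405.8   24. ]
 [ 561.7 -178.5   24. ]
 [ 497.4 -179.4   24. ]]
tray line [[491.9 273.1  10. ]
 [482.5 155.3  10. ]]
```

Poses from the top view:
- **Plate:** origin about (507, -290.5), yaw 0.035.
- **Rack:** about (503.5, -287.7), yaw -0.105, size 171x56, which matches the 170x55 given.
- **Tray:** about (487, 214.5), yaw about -0.08.

The rack is about 45 mm from the corner seat, inside the stated 35-65 mm. I'll turn the tool so that tool x lies along plate +y and tool y along plate +x, close the fingers and push.

```bash
python3 -m creep '[[0,0,0.113,0,0,0,1],[0,0,0.113,0,0,0,1],[0,0,0.113,0,0,0,1],[0,0,0.113,0,0,0,1],[0,0,0.113,0,0,0,1],[0,0,0.113,0,0,0,1],[0,0,0.113,0,0,0,1],[0,0,0.113,0,0,0,1],[0,0,0.113,0,0,0,1],[0,0,0.113,0,0,0,1]]' 20
cat > go.py <<'E'
import sys
from h import *
from scipy.spatial.transform import Rotation as Ro
# plate frame
PO=np.array([507.,-290.5]);PY=0.035
def toplate(p):
    c,s=np.cos(PY),np.sin(PY); d=np.array(p[:2])-PO; return np.array([c*d[0]+s*d[1],-s*d[0]+c*d[1]])
def fromplate(x,y):
    c,s=np.cos(PY),np.sin(PY); return PO+[c*x-s*y,s*x+c*y]
if __name__=="__main__":
    fr=sys.argv[1]; x,y,z,yaw=map(float,sys.argv[2:6])
    if fr=='p': x,y=fromplate(x,y)
    s=sense(); R=Ro.from_euler('xyz',s['tcp_rot'])
    G=Ro.from_euler('xyz',[np.pi,0,yaw])
    print("t",s['clock'],"pos",s['eef_pos'].round(1),"rot",s['tcp_rot'].round(3),"plate",toplate(s['eef_pos']).round(1),"F",s['contact_force'].round(1),"open",round(s['opening'],3))
    print("turn(tool)",(R.inv()*G).as_rotvec().round(4),"shift(tool)",R.inv().apply(np.array([x,y,z])-s['eef_pos']).round(1))
E
python3 go.py p -64 -9 404 1.606
```

```text
clock: 1.08
eef_pos: [245.3, 574.2, 402.8]
tcp_rot: [-3.14, 0.003, 1.558]
contact_force: [0.8, -0.9, 0.1]
opening: 0.004
t 1.0833 pos [245.3 574.2 402.8] rot [-3.140e+00  3.000e-03  1.558e+00] plate [-231.3  873.3] F [ 0.8 -0.9  0.1] open 0.004
turn(tool) [-0.0014  0.0033 -0.0478] shift(tool) [-873.3  209.     1.4]
```

```bash
python3 -m creep '[[0,0.003,-0.048,-38,8,0,1],[0,0,0,-39,9,0,1],[0,0,0,-39,9,0,1],[0,0,0,-39,9,0,1],[0,0,0,-39,9,0,1],[0,0,0,-39,9,0,1],[0,0,0,-39,9,0,1],[0,0,0,-39,9,0,1],[0,0,0,-39,9,0,1],[0,0,0,-39,9,0,1]]'; python3 go.py p -64 -9 404 1.606
```

```text
clock: 1.92
eef_pos: [341.8, 178.4, 400.3]
tcp_rot: [3.141, -0.004, 1.604]
contact_force: [1.9, -0.6, 0.6]
opening: -0.001
t 1.9167 pos [341.8 178.4 400.3] rot [ 3.141 -0.004  1.604] plate [-148.7  474.4] F [ 1.9 -0.6  0.6] open -0.001
turn(tool) [ 0.0009 -0.0038 -0.0021] shift(tool) [-483.2   85.6   -5.5]
```

```bash
python3 -m creep '[[0,0,0,-39,7,0,1],[0,0,0,-39,7,0,1],[0,0,0,-39,7,0,1],[0,0,0,-39,7,0,1],[0,0,0,-39,7,0,1],[0,0,0,-39,7,0,1],[0,0,0,-39,7,0,1],[0,0,0,-39,7,0,1],[0,0,0,-39,7,0,1],[0,0,0,-39,7,0,1]]'; python3 go.py p -64 -9 404 1.606
```

```text
clock: 2.75
eef_pos: [422.6, -229.5, 401.9]
tcp_rot: [3.131, -0.003, 1.604]
contact_force: [0.8, -0.1, 0.7]
opening: -0.004
t 2.75 pos [ 422.6 -229.5  401.9] rot [ 3.131e+00 -3.000e-03  1.604e+00] plate [-82.2  63.9] F [ 0.8 -0.1  0.7] open -0.004
turn(tool) [ 0.0102 -0.0034 -0.0023] shift(tool) [-72.9  18.4  -2.2]
```

Move over the point, then descend (the target TCP height is about 182).

```bash
python3 -m creep '[[0.01,-0.003,-0.002,-36,9,0,1],[0,0,0,-34,8,0,1],[0,0,0,0,0,0,1],[0,0,0,0,0,35,1],[0,0,0,0,0,35,1],[0,0,0,0,0,35,1],[0,0,0,0,0,35,1],[0,0,0,0,0,30,1],[0,0,0,0,0,10,1],[0,0,0,0,0,0,1]]'; python3 go.py p -64 -9 182.5 1.606
```

```text
clock: 3.58
eef_pos: [444.8, -314.2, 218.0]
tcp_rot: [3.133, 0.008, 1.596]
contact_force: [-0.4, -0.0, 0.8]
opening: 0.0
t 3.5833 pos [ 444.8 -314.2  218. ] rot [3.133 0.008 1.596] plate [-63.  -21.5] F [-0.4 -0.   0.8] open 0.0
turn(tool) [ 0.0087  0.0079 -0.0103] shift(tool) [12.8 -1.5 35.3]
```

```bash
python3 -m creep '[[0.009,0.008,-0.01,12,-1,0,1],[0,0,0,0,0,0,1],[0,0,0,0,0,15,1],[0,0,0,0,0,12,1],[0,0,0,0,0,5,1],[0,0,0,0,0,0,1]]'; python3 go.py p -64 -9 182.5 1.606;python3 - <<'E'
from h import *
f=grab_frame("top"); crop(f,340,200,150,110,5,"p1t.png")
g=grab_frame("side"); crop(g,220,225,180,190,3,"p1s.png")
E
```

```text
clock: 4.08
eef_pos: [446.4, -301.4, 192.3]
tcp_rot: [3.135, 0.005, 1.608]
contact_force: [-0.3, -0.4, 0.4]
opening: -0.0
t 4.0833 pos [ 446.4 -301.4  192.3] rot [3.135 0.005 1.608] plate [-61.   -8.8] F [-0.3 -0.4  0.4] open -0.0
turn(tool) [0.0066 0.0046 0.0023] shift(tool) [-0.1 -3.1  9.8]
```

View pics/p1t.png

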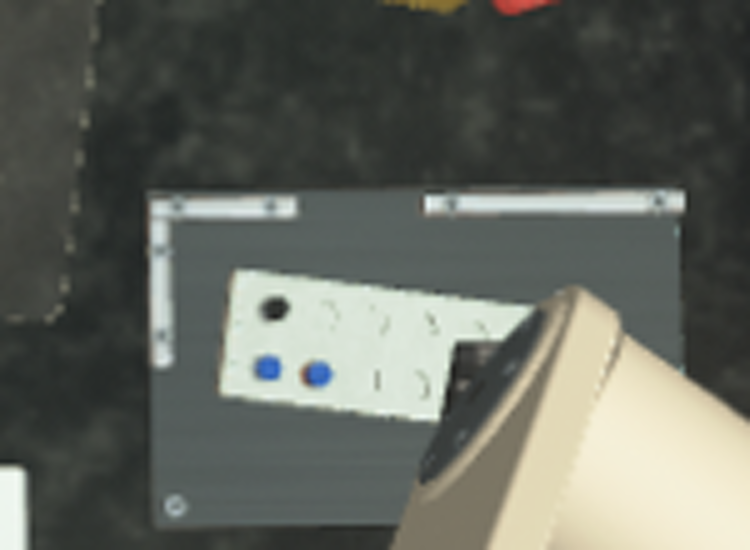

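View pics/p1s.png

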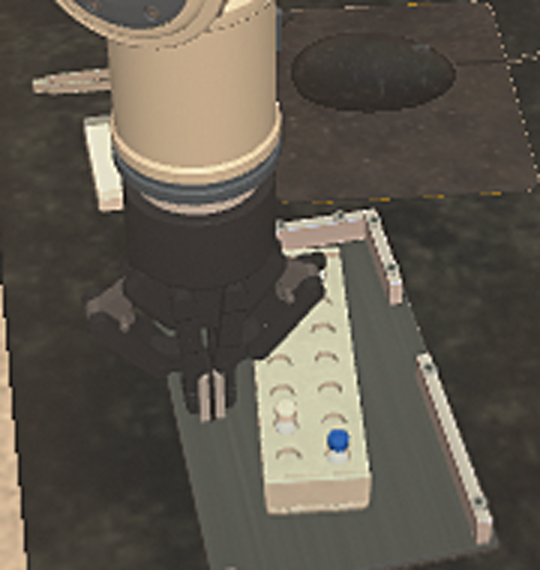

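The views show the closed fingers in front of the rack's near side, clear of it, with nothing else close by. Descend the rest and start pushing.

```bash
python3 -m creep '[[0.006,0.004,0.002,0,0,8,1],[0,0,0,0,0,3,1],[0,0,0,0,3,0,1],[0,0,0,0,4,0,1],[0,0,0,0,4,0,1],[0,0,0,0,4,0,1],[0,0,0,0,4,0,1]]'; python3 go.py p -8 -9 183 1.606
```

```text
clock: 4.77
eef_pos: [467.2, -301.7, 182.4]
tcp_rot: [3.14, 0.001, 1.605]
contact_force: [-1.0, -0.5, -0.3]
opening: -0.001
t 4.7667 pos [ 467.2 -301.7  182.4] rot [3.140e+00 1.000e-03 1.605e+00] plate [-40.1  -9.8] F [-1.  -0.5 -0.3] open -0.001
turn(tool) [ 0.0014  0.0015 -0.0011] shift(tool) [ 0.8 32.1 -0.5]
```

```bash
python3 -m creep '[[0,0,0,1,4,-0.5,1],[0,0,0,0,4,0,1],[0,0,0,0,4,0,1],[0,0,0,0,3,0,1],[0,0,0,0,3,0,1],[0,0,0,0,2,0,1]]'; python3 go.py p -8 -9 183 1.606;python3 - <<'E'
from h import *
f=grab_frame("top"); crop(f,340,200,150,110,5,"p2t.png")
g=grab_frame("side"); crop(g,220,225,180,190,3,"p2s.png")
E
```

```text
clock: 5.27
eef_pos: [490.0, -299.6, 183.0]
tcp_rot: [3.14, 0.002, 1.606]
contact_force: [-1.0, -0.1, 0.4]
opening: -0.001
t 5.2667 pos [ 490.  -299.6  183. ] rot [3.140e+00 2.000e-03 1.606e+00] plate [-17.3  -8.5] F [-1.  -0.1  0.4] open -0.001
turn(tool) [ 0.0013  0.0015 -0.0003] shift(tool) [-0.5  9.3  0. ]
```

View pics/p2t.png

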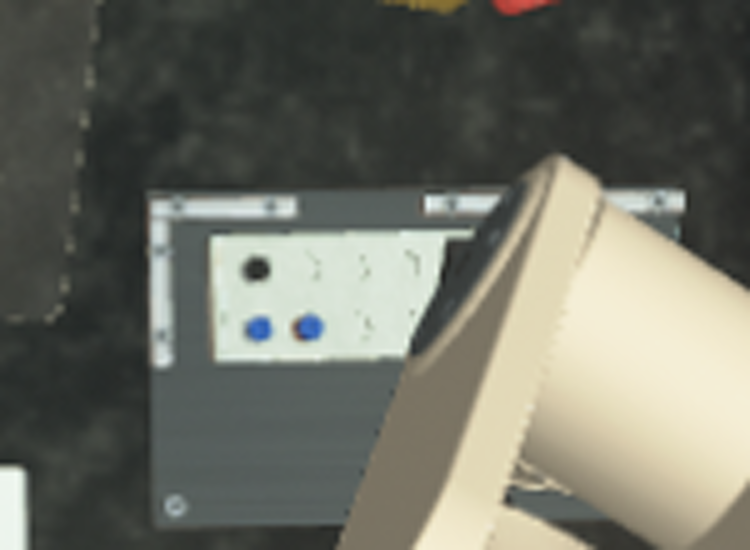

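View pics/p2s.png

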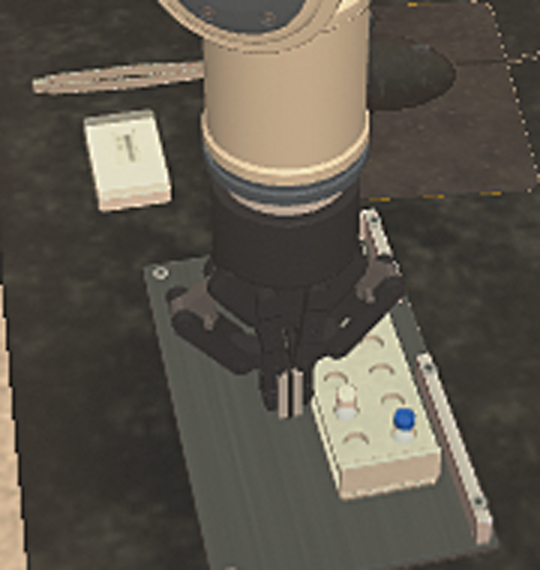

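The top view shows the rack nearly parallel to the plate, about 6 mm from the far fence and about 17 mm from the side fence. Keep pushing until contact.

```bash
python3 -m creep '[[0,0,0,0,2,0,1],[0,0,0,0,2,0,1],[0,0,0,0,2,0,1],[0,0,0,0,1,0,1],[0,0,0,0,1,0,1]]'; python3 -m creep '[[0,0,0,0,1.5,0,1],[0,0,0,0,1.5,0,1]]'; python3 go.py p -8 -9 183 1.606
```

```text
clock: 5.78
eef_pos: [497.5, -299.1, 182.9]
tcp_rot: [-3.141, 0.0, 1.606]
contact_force: [-3.3, 0.6, 2.1]
opening: -0.001
clock: 5.95
eef_pos: [499.2, -298.6, 182.7]
tcp_rot: [-3.136, -0.001, 1.606]
contact_force: [-11.1, -3.1, 8.8]
opening: -0.004
t 5.95 pos [ 499.2 -298.6  182.7] rot [-3.136e+00 -1.000e-03  1.606e+00] plate [-8.1 -7.8] F [-11.1  -3.1   8.8] open -0.004
turn(tool) [-0.0052 -0.0014 -0.    ] shift(tool) [-1.2  0.1 -0.3]
```

Firm contact at 11 N, at plate x = -8.1, where -7.5 was predicted. Back off, rise and look.

```bash
python3 -m creep '[[0,0,0,0,-4,0,1],[0,0,0,0,-20,0,1],[0,0,0,0,-20,0,1],[0,0,0,-10,0,-20,1],[0,0,0,-30,0,-20,1],[0,0,0,-35,0,-15,1],[0,0,0,-35,0,0,1]]'; python3 go.py p 34.5 -100 183 1.606;python3 - <<'E'
from h import *
f=grab_frame("top"); crop(f,340,200,150,110,5,"p3t.png")
g=grab_frame("side"); crop(g,220,225,180,190,3,"p3s.png")
E
```

```text
clock: 6.53
eef_pos: [457.9, -407.8, 238.7]
tcp_rot: [-3.137, -0.004, 1.612]
contact_force: [1.1, -1.1, 0.1]
opening: 0.001
t 6.5333 pos [ 457.9 -407.8  238.7] rot [-3.137 -0.004  1.612] plate [ -53.2 -115.5] F [ 1.1 -1.1  0.1] open 0.001
turn(tool) [-0.005  -0.0037  0.0056] shift(tool) [14.8 88.  55.3]
```

View pics/p3t.png

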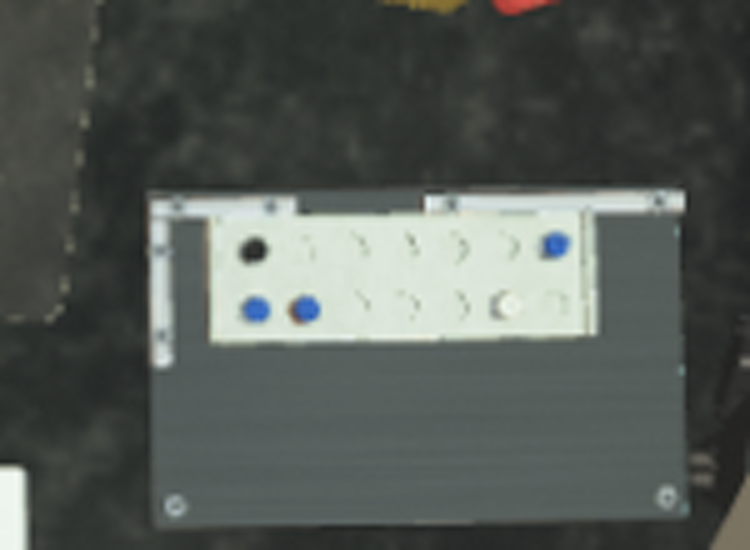

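View pics/p3s.png

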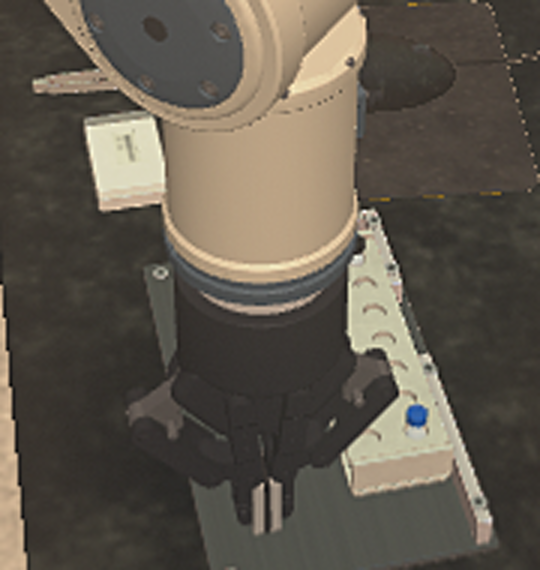

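The rack is flush against the far fence, with about 17 mm left to the side fence. Next is the end push along +y.

```bash
python3 -m creep '[[-0.005,-0.004,0.005,6,22,0,1],[0,0,0,4,24,0,1],[0,0,0,0,22,0,1],[0,0,0,0,12,0,1],[0,0,0,0,4,0,1],[0,0,0,0,0,0,1]]'; python3 go.py p 34.5 -100 183 1.606
```

```text
clock: 7.13
eef_pos: [543.5, -399.0, 236.3]
tcp_rot: [3.138, 0.003, 1.597]
contact_force: [-0.2, -0.3, 0.5]
opening: 0.001
t 7.1333 pos [ 543.5 -399.   236.3] rot [3.138e+00 3.000e-03 1.597e+00] plate [  32.7 -109.7] F [-0.2 -0.3  0.5] open 0.001
turn(tool) [ 0.0039  0.0034 -0.0087] shift(tool) [ 9.9  1.5 53.2]
```

```bash
python3 -m creep '[[0.004,0.003,-0.009,8,1.5,15,1],[0,0,0,0,0,18,1],[0,0,0,0,0,12,1],[0,0,0,0,0,5,1],[0,0,0,0,0,2,1],[0,0,0,0,0,0,1]]'; python3 go.py p 34.5 -86 183 1.606
```

```text
clock: 7.63
eef_pos: [541.4, -388.7, 179.5]
tcp_rot: [-3.139, -0.002, 1.607]
contact_force: [1.6, 1.6, 9.6]
opening: 0.002
t 7.6333 pos [ 541.4 -388.7  179.5] rot [-3.139e+00 -2.000e-03  1.607e+00] plate [ 30.9 -99.4] F [1.6 1.6 9.6] open 0.002
turn(tool) [-0.0029 -0.002   0.0013] shift(tool) [13.4  3.6 -3.5]
```

```bash
python3 -m creep '[[0,0,0,0,1.5,-4,1],[0,0,0,0,1.5,-1,1],[0,0,0,4,1,0,1],[0,0,0,4,0,0,1],[0,0,0,2,0,0,1]]'; python3 go.py p 34.5 -69 183.5 1.606
```

```text
clock: 8.05
eef_pos: [544.7, -378.6, 185.8]
tcp_rot: [-3.139, -0.001, 1.606]
contact_force: [-0.4, 0.2, -0.1]
opening: 0.003
t 8.05 pos [ 544.7 -378.6  185.8] rot [-3.139e+00 -1.000e-03  1.606e+00] plate [ 34.6 -89.4] F [-0.4  0.2 -0.1] open 0.003
turn(tool) [-0.0023 -0.0014 -0.0002] shift(tool) [20.4 -0.1  2.3]
```

```bash
python3 -m creep '[[0,0,0,3,0,1.5,1],[0,0,0,3,0,0,1],[0,0,0,3,0,0,1],[0,0,0,3,0,0,1],[0,0,0,2,0,0,1]]'; python3 go.py p 34.5 -69 183.5 1.606
```

```text
clock: 8.47
eef_pos: [544.1, -363.1, 184.5]
tcp_rot: [-3.14, -0.0, 1.607]
contact_force: [0.4, -1.3, -0.1]
opening: -0.004
t 8.4667 pos [ 544.1 -363.1  184.5] rot [-3.14  -0.     1.607] plate [ 34.6 -73.8] F [ 0.4 -1.3 -0.1] open -0.004
turn(tool) [-0.0016 -0.0002  0.0006] shift(tool) [ 4.8 -0.1  1. ]
```

```bash
python3 -m creep '[[0,0,0,1.5,0,0.5,1],[0,0,0,1.5,0,0,1],[0,0,0,1,0,0,1]]'; python3 -m creep '[[0,0,0,1,0,0,1],[0,0,0,1,0,0,1]]'; python3 go.py p 34.5 -69 183.5 1.606
```

```text
clock: 8.72
eef_pos: [544.1, -358.6, 184.2]
tcp_rot: [-3.14, 0.0, 1.607]
contact_force: [0.3, -1.1, 0.4]
opening: -0.004
clock: 8.88
eef_pos: [544.1, -357.4, 184.3]
tcp_rot: [-3.141, 0.003, 1.608]
contact_force: [-1.1, -9.6, -2.0]
opening: -0.002
t 8.8833 pos [ 544.1 -357.4  184.3] rot [-3.141e+00  3.000e-03  1.608e+00] plate [ 34.8 -68.1] F [-1.1 -9.6 -2. ] open -0.002
turn(tool) [-0.0005  0.0028  0.0019] shift(tool) [-0.9 -0.3  0.8]
```

Contact with the side fence at 9.6 N, at y = -68.1 (predicted -69). Back off, rise and look.

```bash
python3 -m creep '[[0,0,0,-3,0,0,1],[0,0,0,-12,0,0,1],[0,0,0,-12,0,-20,1],[0,0,0,0,-30,-30,0.3],[0,0,0,0,-35,-20,0.3],[0,0,0,0,-35,0,0.3],[0,0,0,0,0,0,0.3]]'; python3 go.py p 34.5 27 260 1.606;python3 - <<'E'
from meas import *
f=grab_frame("top"); crop(f,340,200,150,110,5,"p4t.png")
g=grab_frame("side"); crop(g,220,225,180,190,3,"p4s.png")
E
```

```text
clock: 9.47
eef_pos: [443.0, -391.4, 255.1]
tcp_rot: [-3.138, -0.001, 1.61]
contact_force: [0.2, 0.4, -0.1]
opening: 0.564
t 9.4667 pos [ 443.  -391.4  255.1] rot [-3.138e+00 -1.000e-03  1.610e+00] plate [-67.5 -98.6] F [ 0.2  0.4 -0.1] open 0.564
turn(tool) [-0.0032 -0.0007  0.0043] shift(tool) [125.1 102.5  -5.1]
```

View pics/p4t.png

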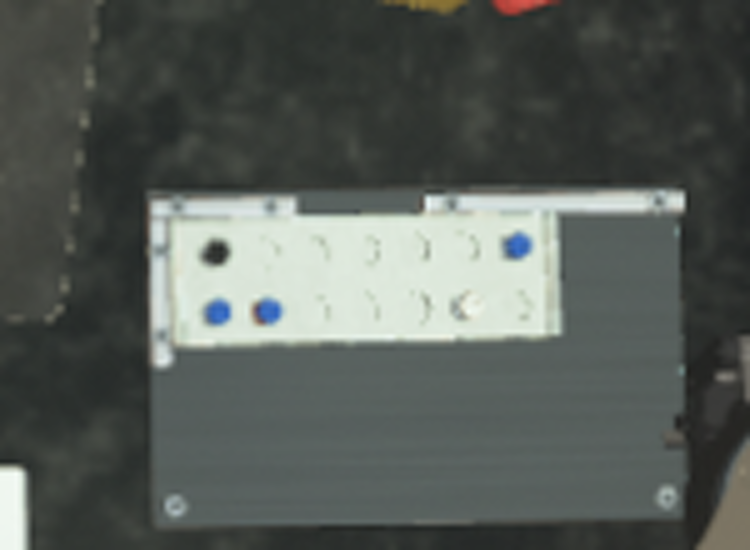

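View pics/p4s.png

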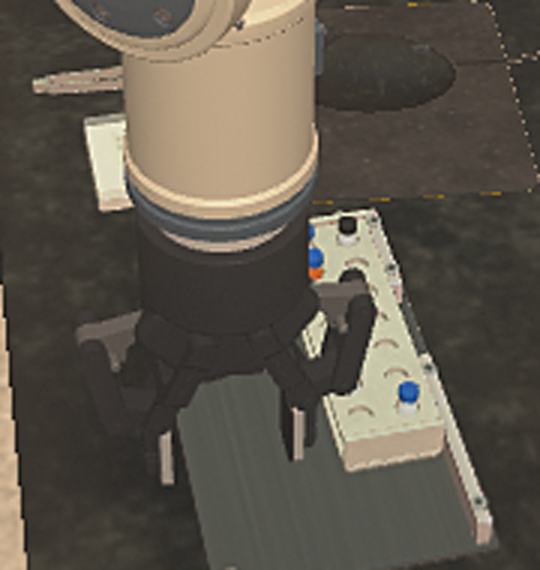

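```bash
cat > edge.py <<'E'
from meas import *
from go import toplate
f=grab_frame("top"); v=f["color"].min(2).astype(float)
def edge_col(c,r0,r1,thr):   # first falling crossing scanning downward from r0
    col=v[r0:r1,c]
    for i in range(len(col)-1):
        if col[i]>=thr>col[i+1]: return r0+i+(col[i]-thr)/(col[i]-col[i+1])
pts=[];
for c in range(378,448):
    e=edge_col(c,263,280,160)
    if e: pts.append((c,e))
w=px2w(f,pts,22)[:,:2]; w=w
P=np.array([toplate(p) for p in w]); k=np.polyfit(P[:,1],P[:,0],1); res=P[:,0]-np.polyval(k,P[:,1])
ok=abs(res)<1.5; k=np.polyfit(P[ok,1],P[ok,0],1)
print("rack near edge, plate frame: slope dx/dy",k[0].round(4),"x at y=27",np.polyval(k,27).round(2),ok.sum(),len(ok))
fr=[]
for c in range(430,470):
    if not 428<c<470: continue
    col=v[230:242,c]; i=np.argmax(col>150)
    fr.append((c,230+i-(col[i]-150)/(col[i]-col[i-1])))
for c in range(374,396):
    col=v[230:242,c]; i=np.argmax(col>150); fr.append((c,230+i-(col[i]-150)/(col[i]-col[i-1])))
w=np.array([toplate(p) for p in px2w(f,fr,24)]); k=np.polyfit(w[:,1],w[:,0],1);ok=abs(w[:,0]-np.polyval(k,w[:,1]))<1.5;k=np.polyfit(w[ok,1],w[ok,0],1)
print("fence outer edge slope",k[0].round(4),"x at 27 (70 expected)",np.polyval(k,27).round(2),ok.sum(),len(ok))
pl=[]
for c in range(376,460):
    col=v[292:315,c]
    for i in range(len(col)-1):
        if col[i]>=75>col[i+1]: pl.append((c,292+i+(col[i]-75)/(col[i]-col[i+1]))); break
w=np.array([toplate(p) for p in px2w(f,pl,6)]); k=np.polyfit(w[:,1],w[:,0],1);ok=abs(w[:,0]-np.polyval(k,w[:,1]))<2;k=np.polyfit(w[ok,1],w[ok,0],1)
print("plate near edge slope",k[0].round(4),"x at 27 (-75)",np.polyval(k,27).round(2),ok.sum(),len(ok))
E
python3 edge.py
```

```text
rack near edge, plate frame: slope dx/dy -0.0077 x at y=27 3.54 70 70
fence outer edge slope 0.0015 x at 27 (70 expected) 67.08 44 62
plate near edge slope 0.0029 x at 27 (-75) -76.97 84 84
```

The fence and the rack's near edge are both shifted by about -3 mm in my frame, so they agree with each other. However, the rack has turned about 0.01 rad relative to the fence. I'll straddle it at mid-length and square it with the near finger, using the far-fence gap, before grasping.

```bash
python3 -m creep '[[-0.003,0,0.004,20,16,0,0.1],[0,0,0,20,16,0,0.1],[0,0,0,20,16,0,0.1],[0,0,0,20,16,0,0.1],[0,0,0,18,14,0,0.1],[0,0,0,12,9,0,0.1],[0,0,0,6,5,0,0.1],[0,0,0,3,3,0,0.1],[0,0,0,0,0,0,0.1]]'; python3 go.py p 34.5 27 178 1.606
```

```text
clock: 10.37
eef_pos: [551.1, -264.8, 251.1]
tcp_rot: [3.137, 0.0, 1.609]
contact_force: [0.0, -0.8, 0.3]
opening: 0.901
t 10.3667 pos [ 551.1 -264.8  251.1] rot [3.137 0.    1.609] plate [44.9 24.1] F [ 0.  -0.8  0.3] open 0.901
turn(tool) [0.0047 0.0003 0.0028] shift(tool) [  3.  -10.8  73.1]
```

```bash
python3 -m creep '[[0.004,0,0.003,3,-9,0,0.1],[0,0,0,0,-1,0,0.1],[0,0,0,0,0,10,0.1],[0,0,0,0,0,15,0.1],[0,0,0,0,0,5,0.1],[0,0,0,0,0,0,0.1]]'; python3 go.py p 34.5 27 178 1.606
python3 - <<'E'
from h import *
g=grab_frame("side"); crop(g,220,225,180,190,3,"p5s.png")
E
```

```text
clock: 10.87
eef_pos: [537.8, -265.1, 218.7]
tcp_rot: [-3.141, 0.001, 1.602]
contact_force: [0.5, 0.9, -0.1]
opening: 0.895
t 10.8667 pos [ 537.8 -265.1  218.7] rot [-3.141e+00  1.000e-03  1.602e+00] plate [31.7 24.3] F [ 0.5  0.9 -0.1] open 0.895
turn(tool) [-0.0004  0.0008 -0.0037] shift(tool) [ 2.7  2.8 40.7]
```

View pics/p5s.png

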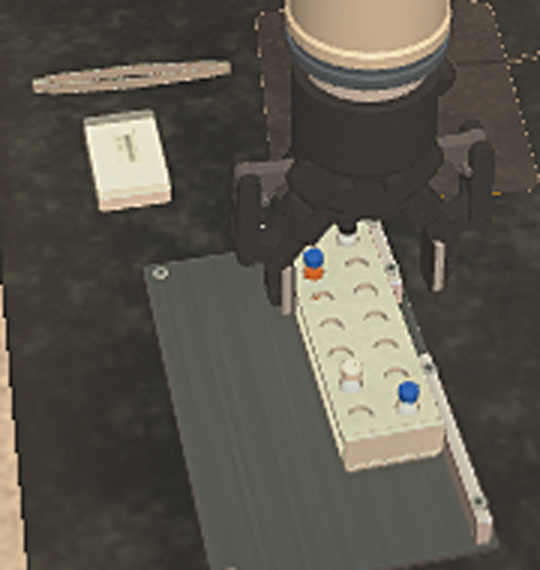

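The fingers straddle the rack at mid-length, with the far finger over the gap. Descend.

```bash
python3 -m creep '[[0,0,-0.004,2.5,1.5,10,0.1],[0,0,0,0,0,12,0.1],[0,0,0,0,0,10,0.1],[0,0,0,0,0,5,0.1],[0,0,0,0,0,2,0.1],[0,0,0,0,0,0,0.1]]'; python3 go.py p 34.5 27 177 1.606
```

```text
clock: 11.42
eef_pos: [539.3, -263.0, 176.2]
tcp_rot: [-3.141, 0.001, 1.606]
contact_force: [0.4, 1.7, -0.5]
opening: 0.9
t 11.4167 pos [ 539.3 -263.   176.2] rot [-3.141e+00  1.000e-03  1.606e+00] plate [33.2 26.4] F [ 0.4  1.7 -0.5] open 0.9
turn(tool) [-0.0001  0.001  -0.0001] shift(tool) [ 0.6  1.3 -0.8]
```

```bash
python3 -m creep '[[0,0,0,1,3,-0.5,0.1],[0,0,0,0,3,0,0.1],[0,0,0,0,2,0,0.1],[0,0,0,0,1,0,0.1]]'; python3 -m creep '[[0,0,0,0,1,0,0.1],[0,0,0,0,1,0,0.1]]';python3 -m creep '[[0,0,0,0,1,0,0.1],[0,0,0,0,1,0,0.1]]';  python3 go.py p 45 27 177 1.606
```

```text
clock: 11.75
eef_pos: [549.1, -261.5, 177.0]
tcp_rot: [-3.141, 0.001, 1.606]
contact_force: [-4.6, -0.8, -0.3]
opening: 0.9
clock: 11.92
eef_pos: [549.8, -261.3, 176.7]
tcp_rot: [-3.137, 0.0, 1.607]
contact_force: [-4.7, -3.6, 0.1]
opening: 0.9
clock: 12.08
eef_pos: [550.4, -261.4, 176.5]
tcp_rot: [-3.132, -0.0, 1.608]
contact_force: [-5.1, -1.2, 1.0]
opening: 0.905
t 12.0833 pos [ 550.4 -261.4  176.5] rot [-3.132 -0.     1.608] plate [44.4 27.6] F [-5.1 -1.2  1. ] open 0.905
turn(tool) [-0.0092 -0.0004  0.0022] shift(tool) [-0.6  0.6 -0.5]
```

```bash
python3 -m creep '[[-0.01,0,0,0,-3,0,0.1],[0,0,0,0,-4,0,0.1],[0,0,0,0,-2,0,0.1],[0,0,0,0,0,0,0.1]]'; python3 go.py p 35 27 177 1.606
python3 - <<'E'
from h import *
f=grab_frame("top"); crop(f,340,200,150,110,5,"p6t.png")
g=grab_frame("side"); crop(g,220,225,180,190,3,"p6s.png")
E
```

```text
clock: 12.42
eef_pos: [541.5, -261.9, 177.4]
tcp_rot: [3.137, 0.001, 1.608]
contact_force: [0.2, -1.0, -0.9]
opening: 0.902
t 12.4167 pos [ 541.5 -261.9  177.4] rot [3.137e+00 1.000e-03 1.608e+00] plate [35.5 27.4] F [ 0.2 -1.  -0.9] open 0.902
turn(tool) [0.0044 0.0006 0.002 ] shift(tool) [-0.4 -0.5  0.4]
```

View pics/p6t.png

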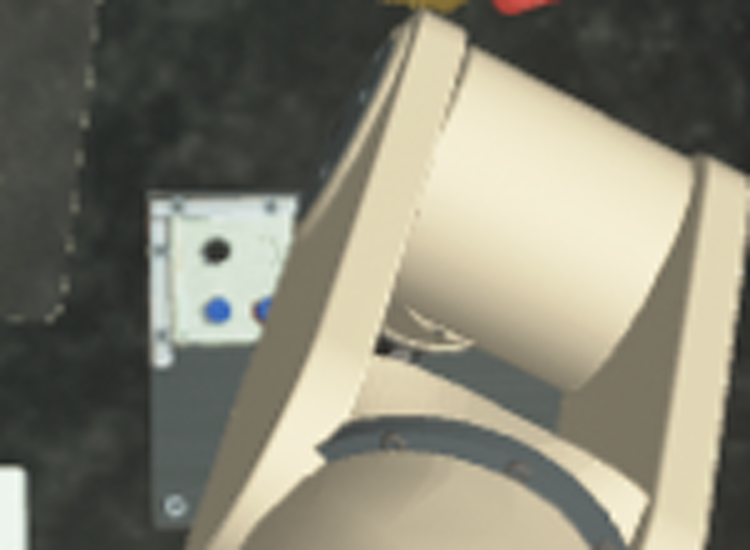

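View pics/p6s.png

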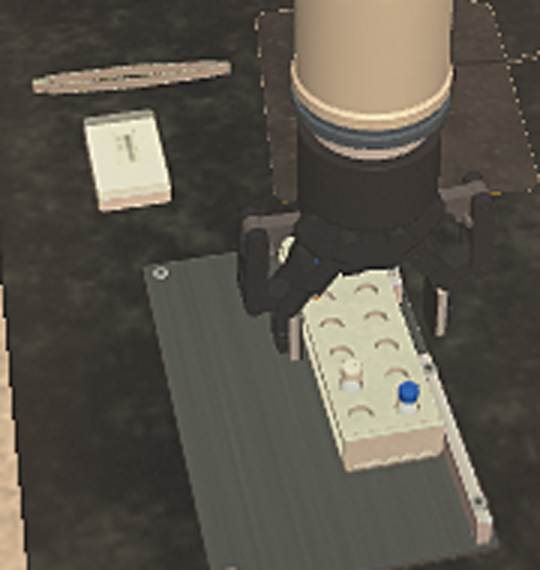

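```bash
python3 -m creep '[[0,0,0,0,0,-25,0.1],[0,0,0,0,0,-35,0.1],[0,0,0,-20,-16,-15,0.1],[0,0,0,-28,-20,0,0.1],[0,0,0,-30,-22,0,0.1],[0,0,0,-28,-22,0,0.1],[0,0,0,-20,-16,0,0.1],[0,0,0,-4,-4,0,0.1]]'; python3 edge.py
python3 - <<'E'
from h import *
f=grab_frame("top"); crop(f,340,200,150,110,5,"p7t.png")
E
```

```text
clock: 13.18
eef_pos: [446.7, -399.3, 257.5]
tcp_rot: [3.132, 0.005, 1.615]
contact_force: [0.1, -0.0, -0.8]
opening: 0.894
rack near edge, plate frame: slope dx/dy 0.0007 x at y=27 3.91 70 70
fence outer edge slope -0.0059 x at 27 (70 expected) 66.41 38 62
plate near edge slope 0.0027 x at 27 (-75) -76.96 84 84
```

View pics/p7t.png

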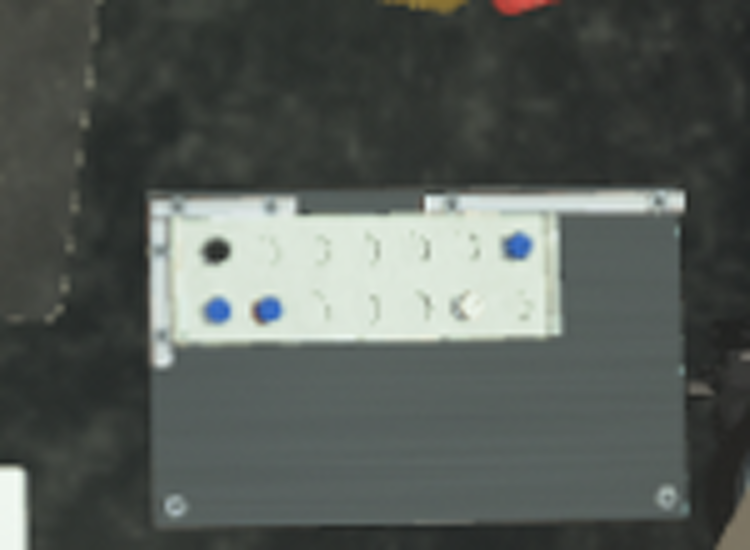

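```bash
python3 - <<'E'
from meas import *
from go import toplate
f=grab_frame("top"); v=f["color"].min(2).astype(float)
L=[];Rr=[]
for row in range(246,265):
    c=v[row,360:380]; i=np.argmax(c>140); L.append((360+i-(c[i]-140)/(c[i]-c[i-1]),row))
    c=v[row,440:475]; i=np.where(c>140)[0].max(); Rr.append((440+i+(c[i]-140)/(c[i]-c[i+1]),row))
for z,p,n in((24,L,"side fence outer"),(26,Rr,"rack right end")):
    w=np.array([toplate(q) for q in px2w(f,p,z)]); print(n,np.median(w[:,1]).round(2),w[:,1].std().round(2))
print("expected diff 178")
E
```

```text
side fence outer 120.24 0.34
rack right end -60.2 0.25
expected diff 178
```

```bash
python3 - <<'E'
from h import *
f=grab_frame("top"); v=f["color"].min(2)
print(v[246:264:3,367:382]); print(v[236:248,382:398:4].T); print(v[236:248,430:448:4].T)
E
```

```text
[[ 45  43  73 180 210 202 159 183 219 217 216 216 215 214 212]
 [ 39  39  80 148 146 140 141 187 209 210 216 214 203 154  84]
 [ 39  41  60 167 201 199 169 182 204 210 217 217 214 186 139]
 [ 42  44  69 173 208 202 176 181 219 222 217 214 214 214 215]
 [ 44  45  72 173 207 203 177 178 220 223 218 215 213 214 215]
 [ 44  46  66 176 213 203 193 180 203 220 220 217 206 168 105]]
[[ 51  44  75 122 188 206 207 215 217 214 212 171]
 [ 53  45  75 128 190 207 215 218 217 212 217 219]
 [ 52  49  77 151 202 209 219 222 221 220 219 218]
 [ 52  56  80 140 142 127 162 209 218 218 218 205]]
[[ 52  69  99 140 120 119 177 208 213 214 216 218]
 [ 48  82  99 192 216 207 207 212 215 216 202 166]
 [ 47  85 102 190 213 207 203 208 214 215 215 217]
 [ 50  88  94 186 212 206 179 203 218 218 194 111]
 [ 47  75  97 187 212 206 181 206 219 218 217 190]]
```

The rack's near edge now lies within 0.002 rad of the plate edge and shows no visible gap to either fence, so it is flush. Next comes the grasp at mid-length.

```bash
python3 go.py p 34.5 27 255 1.606; python3 -m creep '[[0.01,0.005,0.009,20,16,0,0.1],[0,0,0,20,16,0,0.1],[0,0,0,20,16,0,0.1],[0,0,0,20,14,0,0.1],[0,0,0,18,10,0,0.1],[0,0,0,12,6,0,0.1],[0,0,0,6,3,0,0.1],[0,0,0,0,0,0,0.1],[0,0,0,0,0,0,0.1]]'; python3 go.py p 34.5 27 178 1.606
```

```text
t 13.3833 pos [ 448.9 -395.9  256.9] rot [3.132e+00 3.000e-03 1.616e+00] plate [ -61.8 -103.3] F [ 0.4 -0.4  0.5] open 0.896
turn(tool) [0.0092 0.0032 0.0104] shift(tool) [129.2  97.7   2.3]
clock: 14.13
eef_pos: [534.7, -259.5, 255.9]
tcp_rot: [-3.14, -0.004, 1.619]
contact_force: [0.1, 0.1, 0.8]
opening: 0.895
t 14.1333 pos [ 534.7 -259.5  255.9] rot [-3.14  -0.004  1.619] plate [28.8 30. ] F [0.1 0.1 0.8] open 0.895
turn(tool) [-0.0014 -0.0044  0.0133] shift(tool) [-3.4  5.8 77.9]
```

```bash
python3 -m creep '[[-0.001,-0.004,0.013,-3,6,0,0.1],[0,0,0,0,0,10,0.1],[0,0,0,0,0,20,0.1],[0,0,0,0,0,15,0.1],[0,0,0,0,0,5,0.1],[0,0,0,0,0,0,0.1]]'; python3 go.py p 34.5 27 178 1.606
```

```text
clock: 14.63
eef_pos: [541.2, -266.0, 202.9]
tcp_rot: [3.14, 0.002, 1.601]
contact_force: [0.0, -0.4, -1.1]
opening: 0.899
t 14.6333 pos [ 541.2 -266.   202.9] rot [3.140e+00 2.000e-03 1.601e+00] plate [35.  23.3] F [ 0.  -0.4 -1.1] open 0.899
turn(tool) [ 0.0019  0.0021 -0.0046] shift(tool) [ 3.7 -0.6 24.9]
```

```bash
python3 -m creep '[[0.002,0.002,-0.004,3.5,0,8,0.1],[0,0,0,0,0,9,0.1],[0,0,0,0,0,5,0.1],[0,0,0,0,0,1,0.1],[0,0,0,0,0,0,0.1]]'; python3 go.py p 35 27 178 1.606
```

```text
clock: 15.05
eef_pos: [540.8, -263.6, 178.0]
tcp_rot: [-3.141, 0.0, 1.604]
contact_force: [0.7, 0.2, 0.6]
opening: 0.897
t 15.05 pos [ 540.8 -263.6  178. ] rot [-3.141  0.     1.604] plate [34.7 25.7] F [0.7 0.2 0.6] open 0.897
turn(tool) [-0.0001  0.0001 -0.0024] shift(tool) [1.3 0.3 0. ]
```

```bash
python3 -m creep '[[0,0,0,1,0.5,0,0.3],[0,0,0,0,0,0,0.3],[0,0,0,0,0,0,0.4],[0,0,0,0,0,0,0.5],[0,0,0,0,0,0,0.6]]' 30; python3 -m creep '[[0,0,0,0,0,0,0.7],[0,0,0,0,0,0,0.7],[0,0,0,0,0,0,0.7]]' 45; python3 go.py p 35 27 178 1.606
```

```text
clock: 15.47
eef_pos: [538.7, -262.5, 179.0]
tcp_rot: [-3.135, -0.001, 1.605]
contact_force: [-0.1, -0.8, -1.6]
opening: 0.63
clock: 15.72
eef_pos: [538.9, -262.4, 179.1]
tcp_rot: [-3.135, -0.001, 1.605]
contact_force: [-0.7, -1.3, -3.1]
opening: 0.626
t 15.7167 pos [ 538.9 -262.4  179.1] rot [-3.135e+00 -1.000e-03  1.605e+00] plate [32.8 27. ] F [-0.7 -1.3 -3.1] open 0.626
turn(tool) [-0.0064 -0.0008 -0.0009] shift(tool) [-0.   2.2  1.1]
```

The opening is 0.626, about 54 mm, so it is gripped. Lift straight up.

```bash
python3 -m creep '[[0,0,0,0,0,-5,0.7],[0,0,0,0,0,-10,0.7],[0,0,0,0,0,-15,0.7],[0,0,0,0,0,-20,0.7],[0,0,0,0,0,-20,0.7],[0,0,0,0,0,-15,0.7],[0,0,0,0,0,-8,0.7],[0,0,0,0,0,0,0.7]]'; python3 go.py w 487 214.5 270 1.49
python3 - <<'E'
from h import *
g=grab_frame("side"); crop(g,220,185,180,190,3,"p8s.png")
E
```

```text
clock: 16.38
eef_pos: [540.3, -262.0, 280.3]
tcp_rot: [-3.138, -0.001, 1.605]
contact_force: [0.0, 0.1, -2.1]
opening: 0.63
t 16.3833 pos [ 540.3 -262.   280.3] rot [-3.138e+00 -1.000e-03  1.605e+00] plate [34.3 27.3] F [ 0.   0.1 -2.1] open 0.63
turn(tool) [-0.0041 -0.0004  0.1152] shift(tool) [478.1 -36.9  10.8]
```

View pics/p8s.png

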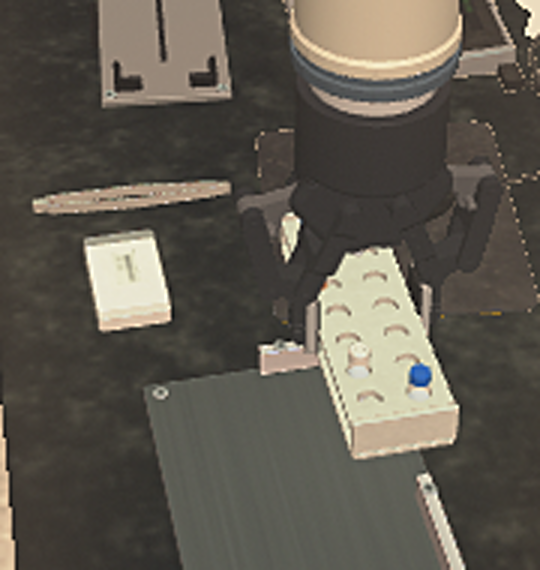

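The rack is held level, clear of the plate. While I travel, I'll cross-check the tray pose with the side camera, since the top camera reads about 2 mm low at the plate.

```bash
python3 - <<'E'
from meas import *
f=grab_frame("side"); crop(f,235,150,80,80,7,"tray_s.png")
hsv=cv2.cvtColor(f["color"],cv2.COLOR_RGB2HSV); v=hsv[...,2]
m=(v>95)&(hsv[...,1]<90); m[:155]=0;m[228:]=0;m[:,:240]=0;m[:,305:]=0
l,s=comps(f,m); i=1+s[1:,4].argmax(); q=rectw(f,l==i,10); print(s[i],np.round(q[:5],3),q[5].round(1).tolist())
E
```

```text
[ 252  166   45   55 1924] [487.118 209.742 215.967  93.812  85.303] [[431.5, 106.0], [525.0, 98.30000305175781], [542.7000122070312, 313.5], [449.20001220703125, 321.20001220703125]]
```

View pics/tray_s.png

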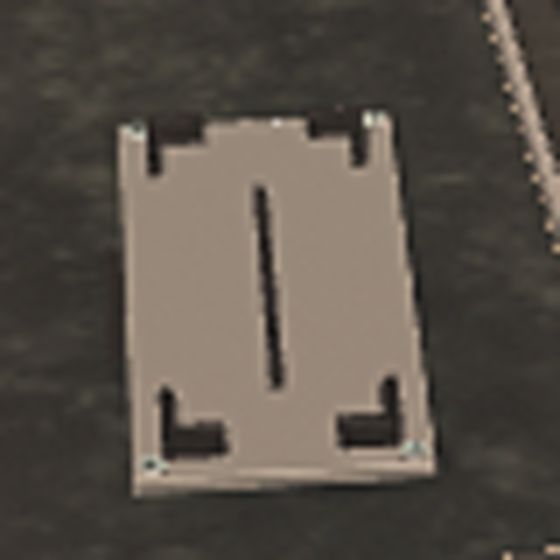

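```bash
python3 -m creep '[[-0.004,0,0.012,20,-2,-2,0.7],[0,0,0.012,36,-3,-3,0.7],[0,0,0.012,38,-3,-2,0.7],[0,0,0.012,38,-2,0,0.7],[0,0,0.012,38,0,0,0.7],[0,0,0.012,38,0,0,0.7],[0,0,0.012,38,0,0,0.7],[0,0,0.012,38,0,0,0.7],[0,0,0.01,38,0,0,0.7],[0,0,0.01,36,0,0,0.7]]'; python3 go.py w 488.5 215.5 280 1.49
```

```text
clock: 17.32
eef_pos: [534.1, 103.8, 275.4]
tcp_rot: [-3.126, 0.001, 1.473]
contact_force: [1.2, -0.4, -1.5]
opening: 0.625
t 17.3167 pos [534.1 103.8 275.4] rot [-3.126e+00  1.000e-03  1.473e+00] plate [ 40.9 393.1] F [ 1.2 -0.4 -1.5] open 0.625
turn(tool) [-0.0159  0.0006 -0.0172] shift(tool) [106.7 -56.4  -3.8]
```

```bash
python3 - <<'E'
from h import *
f=grab_frame("side")
p=[(235+(u+.5)/7-.5,150+(w+.5)/7-.5) for u,w in[(261,186),(278,388)]]
w=px2w(f,p,10); print(w.round(1),w.mean(0).round(1))
E
python3 -m creep '[[-0.015,0,-0.01,22,-12,0,0.7],[0,0,-0.005,22,-12,0,0.7],[0,0,0,22,-12,0,0.7],[0,0,0,16,-9,0,0.7],[0,0,0,10,-6,0,0.7],[0,0,0,4,-2,0,0.7],[0,0,0,0,0,0,0.7]]'; python3 go.py w 488.5 215.5 240 1.49
```

```text
[[492.9 274.5  10. ]
 [482.9 154.8  10. ]] [487.9 214.6  10. ]
clock: 17.95
eef_pos: [485.1, 217.2, 267.8]
tcp_rot: [-3.132, 0.002, 1.496]
contact_force: [1.1, -1.0, -2.5]
opening: 0.627
t 17.95 pos [485.1 217.2 267.8] rot [-3.132e+00  2.000e-03  1.496e+00] plate [ -4.1 508.2] F [ 1.1 -1.  -2.5] open 0.627
turn(tool) [-0.0098  0.0022  0.0055] shift(tool) [-1.4  3.8 27.8]
```

Both cameras agree on the tray: (487.2-487.9, 214.3-214.6). Lower partway and check.

```bash
python3 -m creep '[[-0.01,0.002,0.005,-1.5,3.5,10,0.7],[0,0,0,0,0,15,0.7],[0,0,0,0,0,15,0.7],[0,0,0,0,0,8,0.7],[0,0,0,0,0,2,0.7],[0,0,0,0,0,0,0.7]]'; python3 go.py w 488 215 205 1.49
python3 - <<'E'
from h import *
g=grab_frame("side"); crop(g,200,90,150,150,4,"p9s.png")
f=grab_frame("top"); crop(f,130,210,150,110,5,"p9t.png")
E
```

```text
clock: 18.45
eef_pos: [489.6, 212.1, 214.0]
tcp_rot: [-3.14, 0.002, 1.489]
contact_force: [-0.7, 0.2, -1.8]
opening: 0.626
t 18.45 pos [489.6 212.1 214. ] rot [-3.140e+00  2.000e-03  1.489e+00] plate [2.000e-01 5.029e+02] F [-0.7  0.2 -1.8] open 0.626
turn(tool) [-0.0013  0.0021 -0.0007] shift(tool) [ 2.8 -1.8  9. ]
```

View pics/p9s.png

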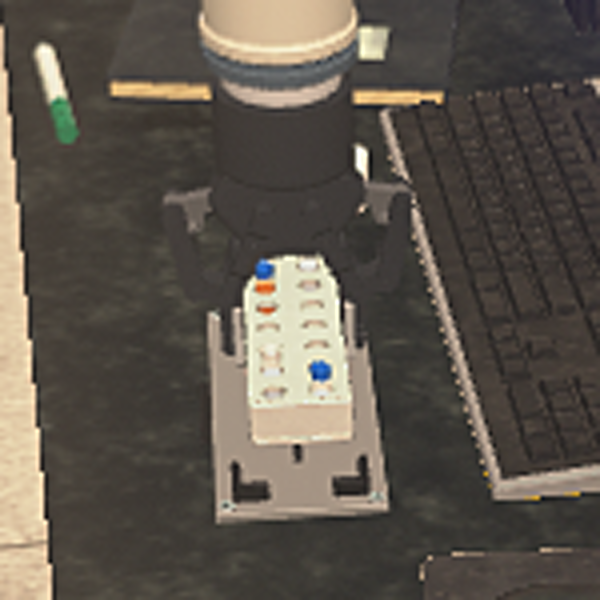

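View pics/p9t.png

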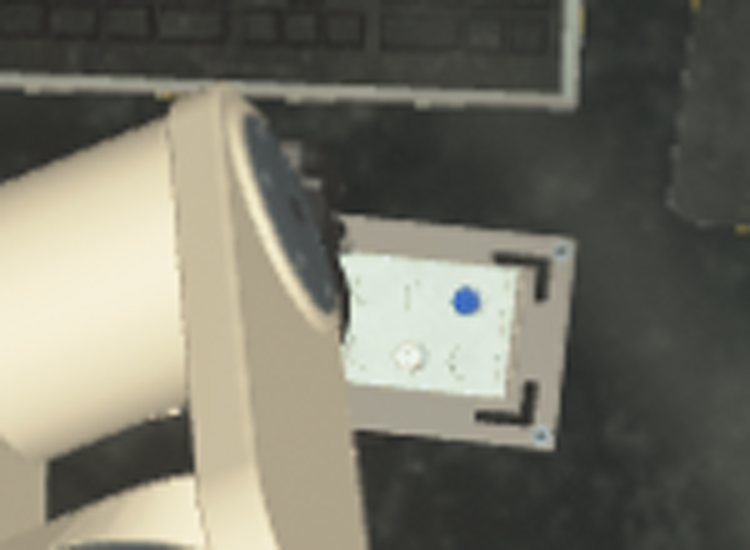

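```bash
python3 - <<'E'
from h import *
f=grab_frame("top")
c=lambda u,w:(130+(u+.5)/5-.5,210+(w+.5)/5-.5)
w=px2w(f,[c(521,267),c(506,398)],67)[:,:2]; print("rack end corners",w.round(1),np.linalg.norm(w[0]-w[1]).round(1))
yaw=-0.08; ty=np.array([-np.sin(yaw),np.cos(yaw)]); print("centre est",(w.mean(0)+85*ty).round(1),"tcp",sense()['eef_pos'].round(1))
E
```

```text
rack end corners [[510.5 122.4]
 [454.9 127.2]] 55.8
centre est [489.5 209.5] tcp [489.9 212.6 215.1]
```

```bash
python3 -m creep '[[0,0.002,0,3.5,-2.3,0,0.7],[0,0,0,0,0,0,0.7],[0,0,0,0,0,5,0.7],[0,0,0,0,0,4,0.7],[0,0,0,0,0,0,0.7]]'; python3 go.py w 487.8 216.3 184 1.49
```

```text
clock: 19.02
eef_pos: [488.7, 217.2, 208.0]
tcp_rot: [3.137, -0.004, 1.49]
contact_force: [0.1, -0.1, -2.1]
opening: 0.628
t 19.0167 pos [488.7 217.2 208. ] rot [ 3.137 -0.004  1.49 ] plate [-5.00e-01  5.08e+02] F [ 0.1 -0.1 -2.1] open 0.628
turn(tool) [ 0.0049 -0.0035 -0.0001] shift(tool) [-1.1 -0.9 24. ]
```

Lower the rack near the deck, where the perspective error is small.

```bash
python3 -m creep '[[0.005,-0.004,0,-1,-1,4,0.7],[0,0,0,0,0,4,0.7],[0,0,0,0,0,2,0.7],[0,0,0,0,0,0,0.7],[0,0,0,0,0,0,0.7]]'; python3 go.py w 487.8 216.3 184 1.49
python3 - <<'E'
from h import *
g=grab_frame("side"); crop(g,235,130,90,100,6,"p10s.png")
f=grab_frame("top"); crop(f,180,235,80,75,8,"p10t.png")
E
```

```text
clock: 19.43
eef_pos: [487.3, 216.2, 196.3]
tcp_rot: [-3.14, 0.001, 1.49]
contact_force: [-0.9, -0.5, -2.1]
opening: 0.634
t 19.4333 pos [487.3 216.2 196.3] rot [-3.14e+00  1.00e-03  1.49e+00] plate [ -2.  507.1] F [-0.9 -0.5 -2.1] open 0.634
turn(tool) [-0.0016  0.0014  0.0002] shift(tool) [ 0.2  0.5 12.3]
```

View pics/p10s.png

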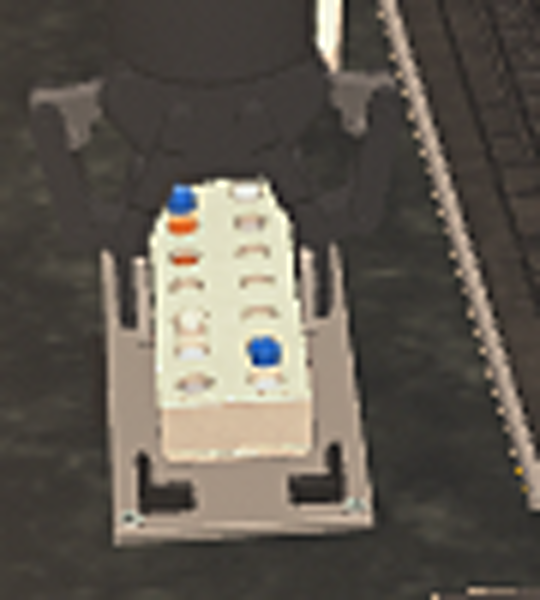

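View pics/p10t.png

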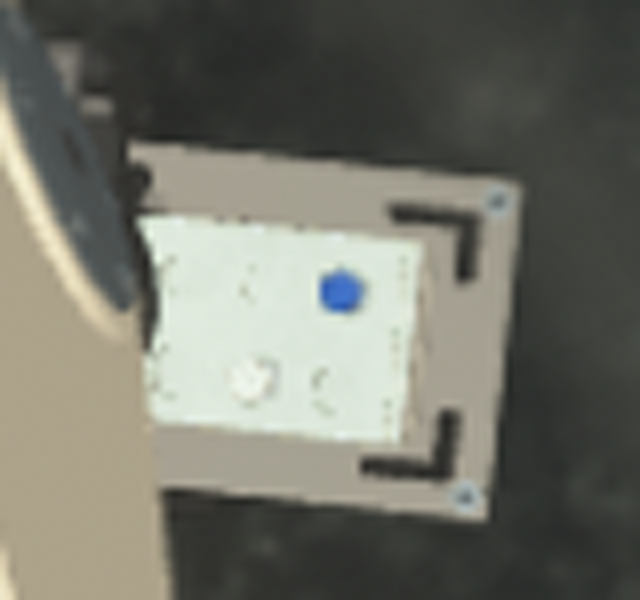

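```bash
python3 - <<'E'
from h import *
f=grab_frame("top");g=grab_frame("side")
c=lambda u,w:(180+(u+.5)/8-.5,235+(w+.5)/8-.5)
d=lambda u,w:(235+(u+.5)/6-.5,130+(w+.5)/6-.5)
yaw=-0.08; ty=np.array([-np.sin(yaw),np.cos(yaw)]);tx=np.array([np.cos(yaw),np.sin(yaw)])
def rep(n,w,T): 
    w=w[:,:2]; q=w.mean(0)-T; print(n,w.round(1).tolist(),"mid in tray x,y",(q@tx).round(1),(q@ty).round(1),"width",np.linalg.norm(w[0]-w[1]).round(1))
T=np.array([487.2,214.5])
rep("top cam rack end",px2w(f,[c(424,242),c(404,442)],49.2),T)
rep("top cam tray end",px2w(f,[c(521,181),c(488,520)],10),T)
rep("side cam rack end top",px2w(g,[d(160,404),d(310,401)],49.2),T)
rep("side cam tray end ",px2w(g,[d(114,531),d(374,515)],10),T)
E
```

```text
top cam rack end [[507.2, 127.5], [453.4, 131.3]] mid in tray x,y -0.1 -85.4 width 53.9
top cam tray end [[525.9, 106.6], [432.0, 113.1]] mid in tray x,y 0.2 -105.0 width 94.1
side cam rack end top [[453.4, 134.0], [506.6, 126.2]] mid in tray x,y -0.4 -84.7 width 53.8
side cam tray end  [[432.4, 113.9], [526.1, 106.7]] mid in tray x,y 0.4 -104.5 width 94.0
```

Both cameras put the rack end at tray y = -85 ± 0.4 (ideal -85) and x within 0.5 mm, so it is centred. Set it down.

```bash
python3 -m creep '[[0,0,0,0,0,3,0.7],[0,0,0,0,0,3,0.7],[0,0,0,0,0,2,0.7],[0,0,0,0,0,2,0.7],[0,0,0,0,0,0,0.7]]';python3 -m creep '[[0,0,0,0,0,1,0.7],[0,0,0,0,0,0,0.7]]'; python3 go.py w 487.3 216.2 184 1.49
```

```text
clock: 20.05
eef_pos: [487.6, 216.3, 186.1]
tcp_rot: [-3.142, 0.001, 1.49]
contact_force: [-1.4, -0.8, -2.3]
opening: 0.625
clock: 20.22
eef_pos: [487.6, 216.3, 184.7]
tcp_rot: [-3.141, 0.001, 1.49]
contact_force: [-1.1, 0.4, -2.0]
opening: 0.628
t 20.2167 pos [487.6 216.3 184.7] rot [-3.141e+00  1.000e-03  1.490e+00] plate [ -1.7 507.1] F [-1.1  0.4 -2. ] open 0.628
turn(tool) [-0.0005  0.0008  0.0002] shift(tool) [-0.1 -0.3  0.7]
```

```bash
python3 -m creep '[[0,0,0,0,0,1,0.7],[0,0,0,0,0,0,0.7]]';python3 -m creep '[[0,0,0,0,0,0.8,0.7],[0,0,0,0,0,0,0.7]]'
```

```text
clock: 20.38
eef_pos: [487.6, 216.3, 183.6]
tcp_rot: [-3.141, 0.001, 1.49]
contact_force: [-0.1, 0.2, -1.8]
opening: 0.631
clock: 20.55
eef_pos: [487.6, 216.3, 182.8]
tcp_rot: [-3.141, 0.001, 1.49]
contact_force: [-0.5, 0.2, -1.6]
opening: 0.624
```

```bash
python3 -m creep '[[0,0,0,0,0,0.8,0.7],[0,0,0,0,0,0,0.7]]';python3 -m creep '[[0,0,0,0,0,0.8,0.7],[0,0,0,0,0,0,0.7]]'
```

```text
clock: 20.72
eef_pos: [487.8, 216.4, 182.8]
tcp_rot: [-3.142, 0.001, 1.49]
contact_force: [-0.6, 0.3, -2.1]
opening: 0.63
clock: 20.88
eef_pos: [487.9, 216.4, 182.8]
tcp_rot: [3.141, 0.0, 1.49]
contact_force: [-0.8, -0.2, -1.7]
opening: 0.63
```

```bash
python3 -m creep '[[0,0,0,0,0,1.5,0.7],[0,0,0,0,0,1,0.7]]'; python3 - <<'E'
from h import *
g=grab_frame("side"); crop(g,235,130,90,100,6,"p11s.png")
E
```

```text
clock: 21.05
eef_pos: [488.1, 216.4, 182.5]
tcp_rot: [3.142, 0.0, 1.49]
contact_force: [-5.4, -2.2, 18.6]
opening: 0.628
```

View pics/p11s.png

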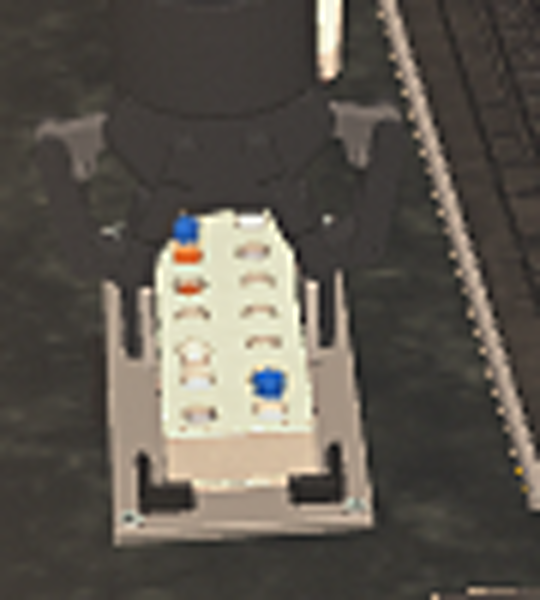

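It is seated on the deck (force rose to 18.6 N) between the corner angles. Ease off, open and rise.

```bash
python3 -m creep '[[0,0,0,0,0,-0.5,0.7],[0,0,0,0,0,0,0.4],[0,0,0,0,0,0,0.1],[0,0,0,0,0,0,0],[0,0,0,0,0,0,0],[0,0,0,0,0,0,0],[0,0,0,0,0,0,0]]'; python3 -m creep '[[0,0,0,0,0,-6,0],[0,0,0,0,0,-15,0],[0,0,0,0,0,-30,0],[0,0,0,0,0,-35,0],[0,0,0,0,0,-35,0],[0,0,0,0,0,-30,0],[0,0,0,0,0,-10,0],[0,0,0,0,0,0,0]]'
```

```text
clock: 21.68
eef_pos: [488.6, 216.7, 183.2]
tcp_rot: [3.14, -0.001, 1.49]
contact_force: [0.4, 0.7, 0.1]
opening: 1.0
clock: 22.35
eef_pos: [487.5, 216.2, 352.3]
tcp_rot: [-3.14, 0.001, 1.49]
contact_force: [0.3, 0.9, -0.0]
opening: 0.997
```

```bash
python3 -m creep '[[0,0,0,-30,-20,0,0],[0,0,0,-38,0,0,0],[0,0,0,-38,0,0,0],[0,0,0,-38,0,0,0],[0,0,0,-38,0,0,0],[0,0,0,-30,0,0,0],[0,0,0,-10,0,0,0],[0,0,0,0,0,0,0],[0,0,0,0,0,0,0]]'; python3 - <<'E'
from meas import *
g=grab_frame("side"); cv2.imwrite("pics/p12s.png",g["color"][:,:,::-1])
f=grab_frame("top"); cv2.imwrite("pics/p12t.png",f["color"][:,:,::-1]); crop(f,140,240,115,65,6,"p12tc.png")
hsv=cv2.cvtColor(f["color"],cv2.COLOR_RGB2HSV)
m=f["color"].min(2)>175; m[:235]=0;m[315:]=0;m[:,:150]=0;m[:,250:]=0
q=rectw(f,m,34); print(np.round(q[:5],3))
E
```

```text
clock: 23.1
eef_pos: [445.6, -10.8, 348.8]
tcp_rot: [-3.139, -0.001, 1.493]
contact_force: [-0.0, -0.1, 0.3]
opening: 1.0
[487.936 215.854 170.163  55.234  85.449]
```

View pics/p12t.png

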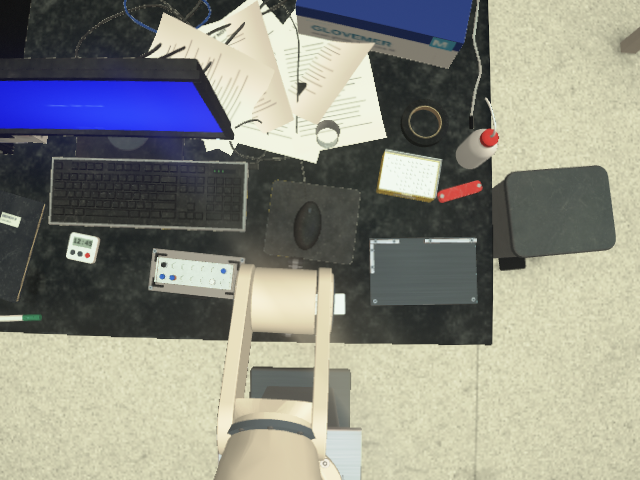

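View pics/p12s.png

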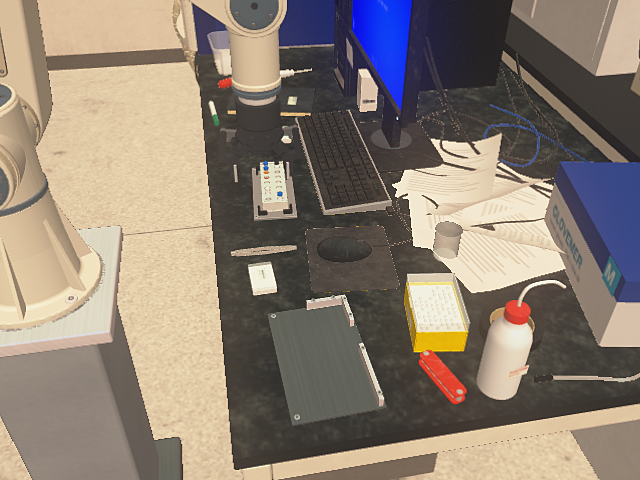

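View pics/p12tc.png

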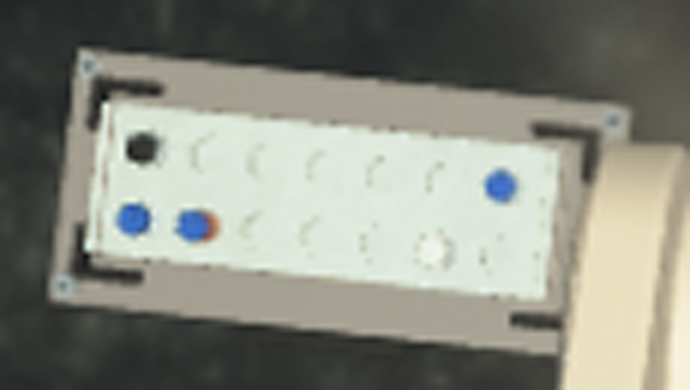

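The rack lies at (487.9, 215.9), about 1.5 mm from the tray centre and parallel to it, flat between the corner angles. The bystanders look unmoved in both views, and the arm is touching nothing.

```bash
python3 -c "
from rig import job
print(job.sign_off())"
```

```text
the job is handed in; nothing more can be done
None
```

The rack is on the loading tray, released and flat between the four corner angles, and the job is handed in at about 23 s of the 67 s allowed. No verdict was reported.

**What I did**
- I slid the rack with the closed fingers against the far fence (11 N at contact), then along to the side fence (9.6 N).
- The end push turned it about 0.01 rad off the far fence, so I pressed it square again with the near finger at mid-length.
- I then gripped it across its middle, lifted it straight up, set it down until the wrist force rose to 18.6 N, and opened the gripper.

**Last checks**
- **On the plate, before lifting:** the rack's near edge was within 0.002 rad of the plate's near edge.
- **On the tray:** the rack is about 1.5 mm from the tray centre and parallel to it within 0.001 rad.
- **Bystanders:** the tweezers, parts case and hex keys look unmoved. This was judged by eye; the arm partly hid the tweezers and case from the top camera, but the side camera shows all three.

**What disagreed**
- At the plate, the top camera read about 2 mm low compared with where the fingers made contact.
- One length measured to the side fence came out 2.4 mm long (180.4 mm against 178). I put this down to edge glare and perspective because the contact position agreed within about 1 mm; a small side gap before the lift can't be fully ruled out.
- While lowering for the end push, the fingertips touched the plate for a moment at about 10 N.

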